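# Lock a wooden case in the assembly jig with its quarter-turn cam lever

### The job

The wooden case in the plywood jig has to be clamped for fitting its hardware. Slide it gently along the jig until it sits fully home against the steel end stop at the far end, and only then push the cam lever clockwise through its quarter turn and press it firmly onto its stop (about 15 N at the handle), so that the cam holds the case tight against the aluminium fence. Feel your way: never push the case with more than 20 N or the lever with more than 25 N.

Things in the scene. Friction and masses are not known exactly. Their poses are not given: they have to be found in the camera images.
- jig: Jig fixed to the bench: plywood plate 240 x 215 mm, 12 mm thick, spanning x -115 to +125, y -125 to +90 mm. Origin on its underside (bench level), under the centre of the case when that is fully home; z up, x towards the end stop, y towards the fence. The lever's vertical pivot, at x -20, y -90 mm, is rigid. A hex key lies near x +70, y -100.
- end_stop (a point): Middle of the inner face of the steel end stop, at jig x = +88, y = 0, 33 mm over the bench. The stop is 80 mm wide along y and rises to 54 mm over the bench. Axes as the jig.
- fence (a point): Middle of the inner face of the aluminium fence, at jig x = 0, y = +58, 33 mm over the bench. The fence is 150 mm long along x and rises to 54 mm over the bench. It is sprung: it gives 3 to 4 mm to jig +y when the cam squeezes the case against it. Axes as the jig.
- case: Plain closed dark wooden case, 176 x 116 x 62 mm, about 0.35 kg, loose on the jig's plate (top 74 mm over the bench). Origin: centre of its underside. Its y axis is the 176 mm length, along jig +x; its x axis the 116 mm width. It slides at 2 to 6 N, pushed at its near end face. Fully home, its origin is at jig x = 0, y = 0 (y +3 to +4 mm once clamped).
- case_mid (a point): Centre of the wooden case, half-way up (31 mm over its underside). Axes as the case. It starts 15 to 35 mm short of the end stop and 2 to 6 mm off the fence; the cam itself closes the gap to the fence.
- cam (a joint): Lever angle, rad: 0 = open, lever points to jig -y; grows clockwise seen from above to the hard stop at 1.571, lever pointing to jig -x alongside the case (a steel pin shows the place). Starts at 0 to 0.25, stays where left. At the grip it takes 4 to 6 N to turn, up to about 11 N in the last 0.6 rad, where the cam squeezes the case; at the stop the force rises steeply.
- lever_grip (a point): Middle of the upright round black grip (20 mm diameter, z 56 to 104 mm over the bench, this point at 80) on the lever, 98 mm from the pivot's axis. The flat bar below it is 18 mm wide, z 46 to 56 mm. Its -y axis points from the pivot to the grip; pushing towards its -x closes the lever.

How it is judged (in metres and radians):
On the way, in this order (a step that is already met when the one before it is completed fails the run):
1. the case is fully home against the end stop (within 2 mm), with the lever still open (x of case_mid in the frame of jig above -0.002 m and value of joint cam below 0.5 rad), for 0.2 s.
2. the lever is at its stop (within 0.03 rad) and pressed there with at least 12 N (value of joint cam above 1.54 rad and (contact force between cam and the fingers above 12 N or contact force between cam and the arm above 12 N)), for 0.2 s.
At the end, for the whole second after the job is handed in: The lever rests at its stop (within 0.03 rad), the cam presses on the case with more than 4 N, and the case lies flat, still and square in the jig (within 0.025 rad), home against the end stop (within 2 mm) and pressed against the fence (within 2 mm) (value of joint cam above 1.54 rad and contact force between cam and case above 4 N and x of case_mid in the frame of jig above -0.002 m and y of case_mid in the frame of fence above -0.06 m and angle between the y axis of case and the x axis of jig, either way round below 0.025 rad and angle between case's own z axis and vertical below 0.03 rad and linear speed of case below 0.01 m/s); the robot touches nothing.
It fails at once if the case is pushed with more than 20 N (contact force between case and the fingers above 20 N or contact force between case and the arm above 20 N).
It fails at once if the lever is pushed with more than 25 N (contact force between cam and the fingers above 25 N or contact force between cam and the arm above 25 N).
It also fails if it takes over 72 s, if anything falls off the work surface, if the arm or the gripper's body presses on something with over 40 N, if the wrist force passes 120 N, or if a joint passes its speed limit or range.

### The arm

A 6-joint arm with a two-finger parallel gripper is mounted at the origin on a cart in front of the work surface, level with it; the furniture and walls round the work are solid. World frame = base frame: x ahead of the robot, y to its left, z up, the work surface at z = 0. Lengths are in m, angles in degrees, forces in N, time in s.
With the tool pointing down it reaches from about 0.325 to 0.775 m from the base axis. Payload 5.5 kg.
Tool frame: the origin (TCP) lies at the centre of the arm's flange, where the gripper is bolted on; the fingertips stand 182 mm ahead of it and the grasp point (between the pads) lies 163 mm ahead of it; z points along the fingers, y is the direction in which the jaws open and shut (so a half turn about z gives the same grasp; the last joint's range is limited). The gripper opens to 88 mm and grips with 3 to 60 N. Pads are 20 mm wide; open, the fingers measure 115 mm over their backs; the gripper's body (75 mm by 178 mm) begins 61 mm behind the grasp point.
Start: joints at [38.405, 5.22, 70.514, -0, 104.267, -3.249], TCP at [0.448, 0.399, 0.405] pointing down, gripper open.
Joint ranges: [-164.24, 164.24], [-49.07, 125.15], [9.68, 141.18], [-86.29, 266.29], [3.28, 154.24], [-151.56, 151.56]. Speed limits (degrees/s): [147.25, 147.25, 172.46, 180, 180, 180].

### API

Orientations are given as [roll, pitch, yaw] about the fixed x, y, z axes, in that order (R = Rz(yaw) Ry(pitch) Rx(roll)).
In Python, from station import r gives the robot as it stands. The module is installed in compiled form; this text tells all that it offers. Calls block until the motion is done:
- r.reach(position, orientation): joint-space move of the TCP to a pose.
- r.servo_line(position, rotation=None, speed=0.15): straight line of the TCP; rotation=None keeps the orientation; speed is the mean speed in m/s.
- r.move_joints(angles): joint-space move.
- r.let_go() and r.grab(squeeze=None): open the fingers fully, or close them until they stop; squeeze is the grip in N (None keeps the last).
- r.wait(seconds).
- r.inverse_kinematics(position, orientation): joint angles nearest the present ones, or None.
- r.sense(): the state.
- r.snapshot(name): name is "scene" or "top" or "wrist"; returns a dict with "frame" (480x640x3 uint8, red, green, blue), "fx", "fy", "cx", "cy" (pixels), "R" (3x3) and "t" (3): a world point X has camera coordinates R X + t. Camera axes: x right, y down, z forward; pixel columns grow to the right and rows downward; lengths in m; the calibration is good to about 2 mm. A picture is of the moment at which its call begins. There is no depth.
A pose or a line that the arm cannot do raises r.IKError and nothing moves.
- r.hand_in(): hands the job in, once; it reports no verdict.
The state is a dict: "clock": time; "joints": joint angles; "joint_vel": joint speeds; "joint_torque": joint torques, N m; "tcp_pos": TCP position; "orientation": TCP orientation; "contact_force": force on the tool from outside, world axes, zero at the start; "torque": the same for the moment, N m; "opening": finger opening in m.
Only numpy, scipy, OpenCV 4.12 (cv2) and the standard library are available. Lean on these libraries where they do the work, as an engineer would, in place of code of your own. Each camera call takes 0.05 s, during which the arm holds its last target.

## Working session

There is one attempt and no reset: what is moved stays moved. The work goes in short steps, each a Python script; the robot and the scene stay as the last script left them, time stands still between calls to the robot, and variables do not carry over. Pictures are saved under pics/ and viewed, and the job is handed in when it is done.

```bash
mkdir -p pics; python3 - <<'E'
from station import r
import cv2,pickle
d={}
for n in ("scene","top","wrist"):
    s=r.snapshot(n); d[n]=s; cv2.imwrite(f"pics/{n}0.png",s["frame"][:,:,::-1])
pickle.dump(d,open("s0.pkl","wb"))
print(r.sense())
for n in d: print(n,d[n]["fx"],d[n]["cx"],d[n]["cy"],d[n]["R"],d[n]["t"])
E
```

```text
{'clock': 0.15, 'joints': array([ 3.84035180e+01,  5.25325540e+00,  7.05649705e+01, -2.00671981e-03,
        1.04267744e+02, -3.24695259e+00]), 'joint_vel': array([ 0.05197568, -0.0654774 , -0.32418936,  0.05365626, -0.07136779,
        0.11178345]), 'joint_torque': array([ 1.59868858e-03, -4.47049713e+01, -4.06903875e+01,  6.98848232e-02,
        2.75316497e-02, -1.14431361e-04]), 'tcp_pos': array([0.44835719, 0.39878753, 0.40377629]), 'orientation': array([-1.79914058e+02, -2.92684765e-03,  1.31649975e+02]), 'contact_force': array([ 0.12377099, -0.46501697, -0.21581247]), 'torque': array([-0.01562185,  0.03539758, -0.00090138]), 'opening': 0.08758561630277041}
scene 582.0481702683529 311.48644430426737 241.0052708743315 [[ 0.62376009  0.78161516  0.00104053]
 [ 0.61692006 -0.49150853 -0.61467797]
 [-0.47993019  0.38405351 -0.78877748]] [-0.54284342 -0.2270888   1.10794878]
top 584.9361869195816 315.18228806310054 235.2886162202548 [[ 0.02318614 -0.99935912 -0.027272  ]
 [-0.99944402 -0.02251708 -0.02458944]
 [ 0.0239596   0.02782697 -0.99932557]] [0.21823757 0.6282674  0.97430862]
wrist 369.1014252580742 315.1083683105504 246.24460972633142 [[ 0.7475289   0.66422841 -0.00107989]
 [ 0.63575759 -0.71501479  0.29080257]
 [ 0.1923872  -0.21806987 -0.95678247]] [-0.59907014 -0.03483567  0.39196658]
```

View pics/scene0.png

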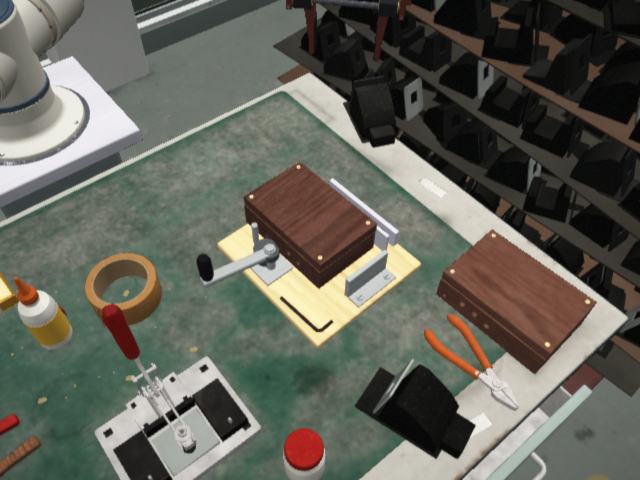

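View pics/top0.png

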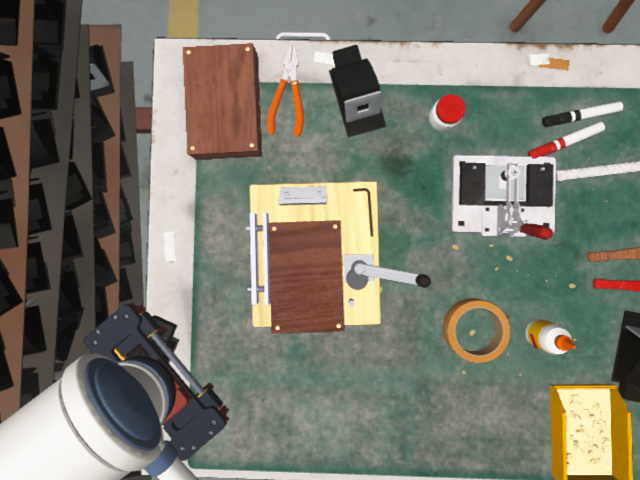

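View pics/wrist0.png

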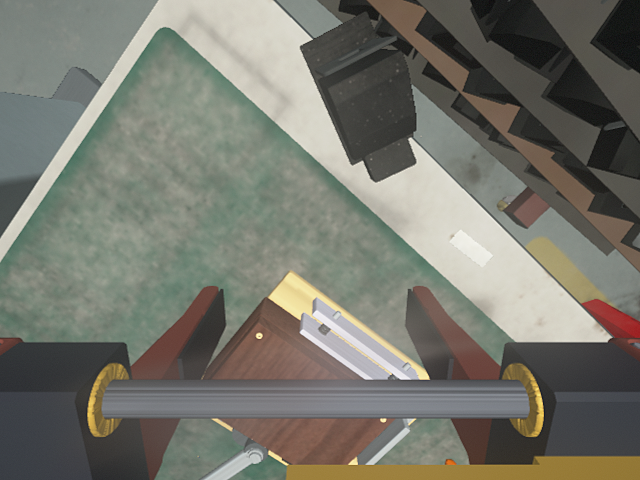

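```bash
python3 - <<'E'
import cv2
a=cv2.imread("pics/top0.png")[170:345,235:445]
cv2.imwrite("pics/c0.png",cv2.resize(a,None,fx=3.4,fy=3.4,interpolation=cv2.INTER_CUBIC))
E
```

```text
(no output)
```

View pics/c0.png

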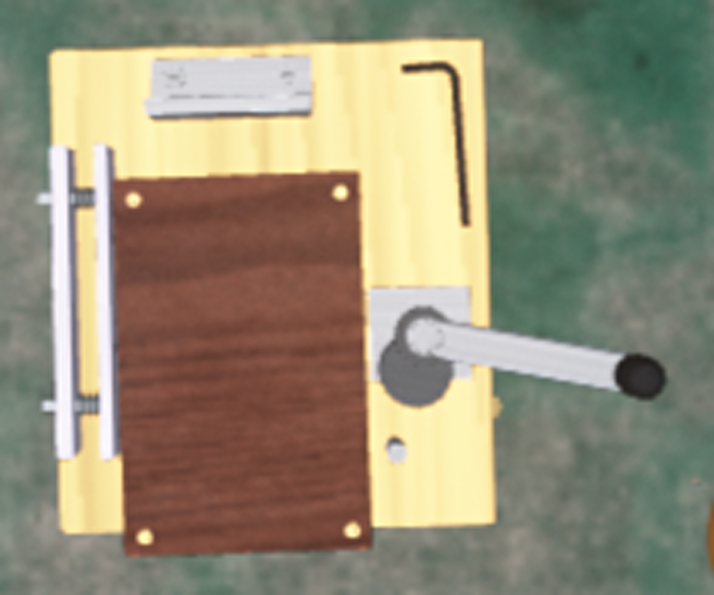

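```bash
cat > h.py <<'E'
import numpy as np,pickle
def ray(s,u,v,z):
    R=np.array(s["R"]);t=np.array(s["t"]);c=-R.T@t
    d=R.T@np.array([(u-s["cx"])/s["fx"],(v-s["cy"])/s["fy"],1]); return c+d*(z-c[2])/d[2]
def rigid(P,Q): # P local -> Q
    p=P.mean(0);q=Q.mean(0);A=P-p;B=Q-q
    th=np.arctan2((A[:,0]*B[:,1]-A[:,1]*B[:,0]).sum(),(A*B).sum())
    R=np.array([[np.cos(th),-np.sin(th)],[np.sin(th),np.cos(th)]]); return th,R,q-R@p
E
python3 - <<'E'
from h import *
np.set_printoptions(precision=4,suppress=True)
s=pickle.load(open("s0.pkl","rb"))["top"]
f=lambda L,z:np.array([ray(s,235+x/3.4,170+y/3.4,z)[:2] for x,y in L])
Q=f([(50,50),(482,40),(494,523),(62,533)],.012)
P=np.array([[.125,.09],[.125,-.125],[-.115,-.125],[-.115,.09]])
th,R,o=rigid(P,Q); print("jig",np.degrees(th),o,(P@R.T+o-Q)*1e3)
Qc=f([(113,181),(358,172),(372,552),(125,556)],.074)
Pc=np.array([[.088,.058],[.088,-.058],[-.088,-.058],[-.088,.058]])
tc,Rc,oc=rigid(Pc,Qc); print("case",np.degrees(tc),oc,(Pc@Rc.T+oc-Qc)*1e3)
print("case in jig",(oc-o)@R, np.degrees(tc-th))
g=f([(640,376)],.104); print("grip in jig",(g-o)@R)
print("endstop top edge",(f([(146,115),(311,115)],.054)-o)@R)
print("fence",(f([(95,147),(113,147),(117,457),(101,457)],.054)-o)@R)
print("pivot",(f([(425,337)],.06)-o)@R)
E
```

```text
jig 2.7149150821718684 [0.5857 0.2496] [[ 0.2095  0.2712]
 [ 1.1197 -0.3749]
 [-0.8703 -0.9593]
 [-0.4589  1.063 ]]
case 3.2032031052060734 [0.5552 0.2435] [[ 0.8272  0.9426]
 [ 0.6397 -1.2379]
 [ 0.0438 -0.7447]
 [-1.5107  1.0399]]
case in jig [-0.0308 -0.0047] 0.48828802303420504
grip in jig [[-0.0385 -0.1833]]
endstop top edge [[ 0.0878  0.0389]
 [ 0.0857 -0.0394]]
fence [[ 0.0732  0.0635]
 [ 0.073   0.055 ]
 [-0.0739  0.0563]
 [-0.0737  0.0639]]
pivot [[-0.0204 -0.0903]]
```

```bash
cat >> h.py <<'E'
TH=np.radians(2.715);J0=np.array([.5857,.2496]);RJ=np.array([[np.cos(TH),-np.sin(TH)],[np.sin(TH),np.cos(TH)]])
def W(x,y,z): return np.r_[RJ@np.array([x,y])+J0,z]
def toj(p): return RJ.T@(np.asarray(p)[:2]-J0)
def fj(f): return RJ.T@np.asarray(f)[:2]
E
python3 - <<'E'
from h import *
from station import r
np.set_printoptions(precision=4,suppress=True)
for y in (2.715,-177.285): print(r.inverse_kinematics(W(-.145,-.005,.27),[180,0,y]))
r.grab(20)
r.reach(W(-.145,-.005,.30),[180,0,-177.285])
s=r.sense();print(s["clock"],toj(s["tcp_pos"]),s["tcp_pos"],s["orientation"],s["opening"],s["joints"])
r.servo_line(W(-.145,-.005,.212),speed=.1)
r.wait(.3)
s=r.sense();print(s["clock"],toj(s["tcp_pos"]),s["tcp_pos"],s["contact_force"])
import cv2
for n in("scene","top"): cv2.imwrite(f"pics/{n}1.png",r.snapshot(n)["frame"][:,:,::-1])
E
```

```text
[ 24.4325  -9.2832  98.328   -0.      90.9552 111.7175]
[ 24.4325  -9.2832  98.328    0.      90.9552 -68.2825]
2.5417 [-0.1449 -0.0047] [0.4412 0.238  0.3007] [ 179.9609    0.0605 -177.3443] 0.0003752445378137815 [ 24.4534  -9.9007  95.7481   0.0139  94.082  -68.2012]
3.875 [-0.1449 -0.005 ] [0.4412 0.2378 0.2125] [-0.1387  0.2202 -0.7817]
```

View pics/scene1.png

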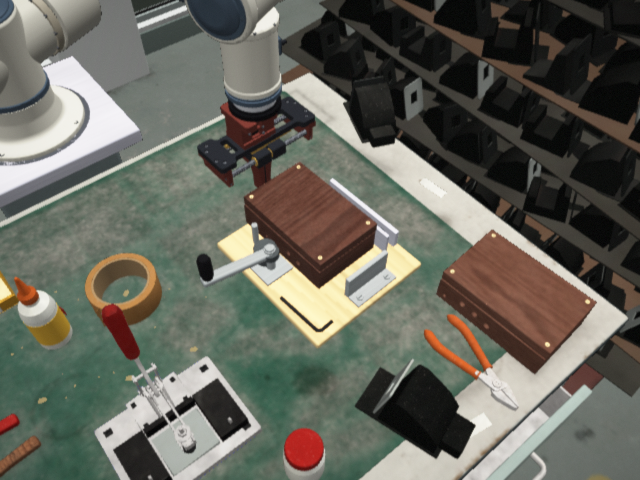

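The closed fingers (about 262,180) stand behind the middle of the case's near face. I push in small steps and watch the force.

```bash
python3 - <<'E'
from h import *
from station import r
s=r.sense();f0=fj(s["contact_force"]);x=-.145;log=[]
while x<-.098:
    x+=.0015
    r.servo_line(W(x,-.005,.212),speed=.02)
    s=r.sense();f=fj(s["contact_force"])-f0
    log.append((round(s["clock"],2),round(x*1e3,1),round(toj(s["tcp_pos"])[0]*1e3,1),f.round(1).tolist()))
    if f[0]<-8.5: break
for l in log: print(*l)
E
```

```text
4.22 -143.5 -143.4 [-0.2, 0.5]
4.47 -142.0 -141.9 [-0.4, -0.4]
4.72 -140.5 -140.4 [-0.0, 0.8]
4.97 -139.0 -138.9 [0.5, 2.0]
5.22 -137.5 -137.4 [0.3, 1.1]
5.47 -136.0 -135.9 [0.2, 1.5]
5.72 -134.5 -134.4 [-0.4, 0.3]
5.97 -133.0 -132.9 [-0.1, 0.1]
6.22 -131.5 -131.4 [0.0, 0.8]
6.47 -130.0 -129.9 [0.3, -0.5]
6.72 -128.5 -128.4 [0.7, 0.9]
6.97 -127.0 -127.1 [-2.5, 1.1]
7.22 -125.5 -125.5 [-2.0, 1.1]
7.47 -124.0 -123.9 [-1.2, 0.5]
7.72 -122.5 -122.4 [-1.1, 0.6]
7.97 -121.0 -120.9 [-1.4, 1.1]
8.22 -119.5 -119.4 [-0.6, 0.7]
8.47 -118.0 -117.9 [-0.9, 0.3]
8.72 -116.5 -116.4 [-1.4, 0.6]
8.97 -115.0 -114.9 [-1.3, -0.4]
9.22 -113.5 -113.4 [-0.8, 0.9]
9.47 -112.0 -111.9 [-0.9, 1.1]
9.72 -110.5 -110.4 [-0.7, 0.6]
9.97 -109.0 -108.9 [-1.5, 0.7]
10.22 -107.5 -107.4 [-1.3, 0.2]
10.47 -106.0 -105.9 [-0.2, -0.1]
10.72 -104.5 -104.4 [0.4, -0.5]
10.97 -103.0 -102.9 [-0.3, 0.1]
11.22 -101.5 -101.4 [1.1, 0.5]
11.47 -100.0 -99.9 [-1.2, -0.2]
11.72 -98.5 -98.4 [-1.3, 1.5]
11.97 -97.0 -97.4 [-5.1, 0.3]
```

```bash
python3 - <<'E'
from h import *
from station import r
f0=np.array([0,0.]);x=-.097
for i in range(6):
    x+=.0003
    r.servo_line(W(x,-.005,.212),speed=.02); r.wait(.1)
    s=r.sense();f=fj(s["contact_force"])
    print(round(s["clock"],2),round(x*1e3,1),(toj(s["tcp_pos"])[0]*1e3).round(2),f.round(1))
    if f[0]<-9: break
r.wait(.25)
import cv2
sn=r.snapshot("top");a=sn["frame"][:,:,::-1];pickle.dump(sn,open("s2.pkl","wb"))
cv2.imwrite("pics/top2.png",cv2.resize(a[150:365,235:445],None,fx=2.7,fy=2.7,interpolation=cv2.INTER_CUBIC))
E
```

```text
12.32 -96.7 -97.32 [-6.9 -1.5]
12.68 -96.4 -97.2 [-8.4 -0.9]
13.03 -96.1 -97.09 [-10.3  -0.9]
```

View pics/top2.png

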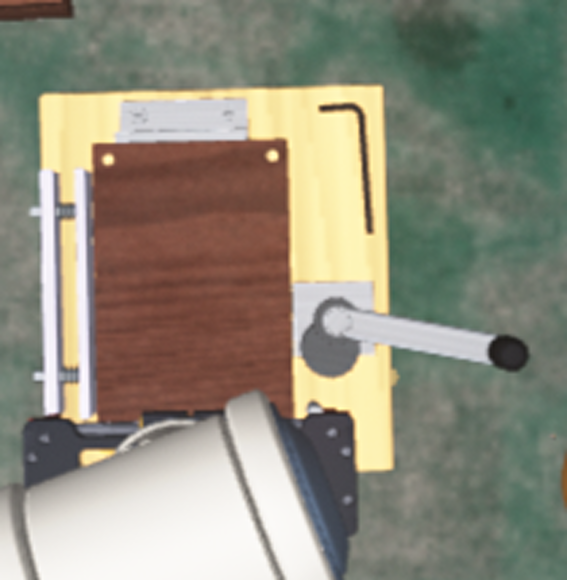

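The case front edge (row 141) meets the stop; the lever is still open with its grip at (508,352). Now I move to the lever.

```bash
cat >> h.py <<'E'
def L(th,gap,z):  # tcp pose with contact-face gap to grip
    g=np.array([-.02,-.09])+.098*np.array([-np.sin(th),-np.cos(th)])
    t=np.array([-np.cos(th),np.sin(th)])
    p=g-t*(.019+gap)
    return W(p[0],p[1],z),[180,0,(182.715-np.degrees(th)+180)%360-180],RJ@t
E
python3 - <<'E'
from h import *
from station import r
import cv2
np.set_printoptions(precision=3,suppress=True)
r.servo_line(W(-.14,-.005,.212),speed=.06)
r.servo_line(W(-.14,-.005,.33),speed=.15)
p,o,t=L(.196,.02,.33); r.reach(p,o)
p2,_,_=L(.196,.02,.245)
print(r.inverse_kinematics(p2,o), r.inverse_kinematics(*L(1.57,0,.245)[:2]))
r.servo_line(p2,speed=.12); r.wait(.2)
s=r.sense();print(s["clock"],s["tcp_pos"],p2,s["orientation"],s["contact_force"])
for n in("scene","top"):
    sn=r.snapshot(n);pickle.dump(sn,open(f"s3{n}.pkl","wb"));cv2.imwrite(f"pics/{n}3.png",sn["frame"][:,:,::-1])
E
```

```text
[  2.124   6.272  85.614   0.     88.114 -79.361] [ 11.972 -10.043 101.57   -0.     88.473   9.211]
17.1333 [0.594 0.056 0.246] [0.594 0.056 0.245] [179.98    0.107 171.482] [ 0.149  0.224 -0.268]
```

View pics/scene3.png

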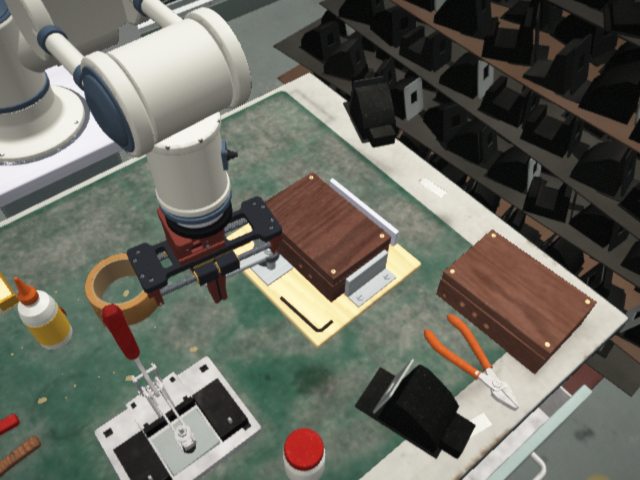

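View pics/top3.png

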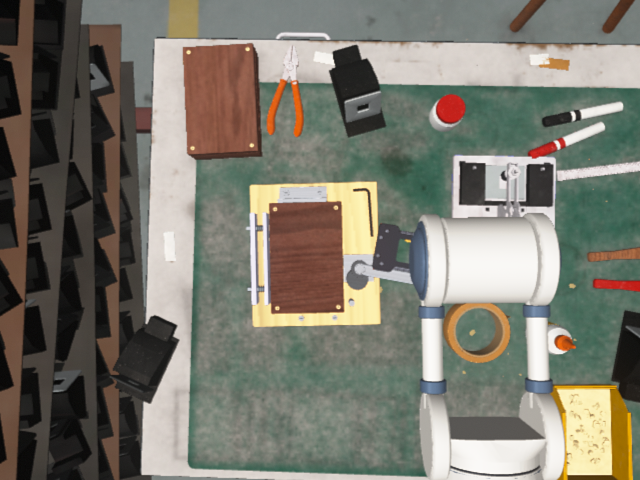

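Case front is at the stop (top view, row ~203), and the fingers stand clear beside the grip. Start the swing.

```bash
python3 - <<'E'
from h import *
from station import r
np.set_printoptions(precision=2,suppress=True)
f0=r.sense()["contact_force"]
log=[]
def step(th,gap,sp):
    p,o,t=L(th,gap,.245)
    r.servo_line(p,o,speed=sp)
    s=r.sense();f=s["contact_force"]-f0
    ft=-f[:2]@t; log.append((round(s["clock"],2),round(th,3),round(gap*1e3,1),round(ft,1),np.hypot(*f[:2]).round(1),f[2].round(1)))
    return ft
step(.196,.010,.03)
th=.196; gap=.01
while gap>-.002:
    gap-=.0015
    if step(th,gap,.02)>3: break
while th<1.46:
    th+=.05
    if step(th,gap,.03)>18: print("HIGH");break
for l in log: print(*l)
open("gap","w").write(f"{th} {gap} "+" ".join(map(str,f0)))
E
```

```text
17.72 0.196 10.0 1.2 1.2 0.3
17.97 0.196 8.5 0.4 0.7 -0.3
18.22 0.196 7.0 -0.2 0.4 0.2
18.47 0.196 5.5 0.5 0.6 1.3
18.72 0.196 4.0 0.7 0.9 0.2
18.97 0.196 2.5 2.2 2.2 -0.2
19.22 0.196 1.0 4.4 4.7 -0.5
19.53 0.246 1.0 2.4 2.6 0.1
19.85 0.296 1.0 2.6 3.0 -0.7
20.17 0.346 1.0 2.6 2.8 -0.8
20.48 0.396 1.0 3.0 3.0 0.5
20.8 0.446 1.0 3.4 3.6 -1.2
21.12 0.496 1.0 3.9 4.0 -1.3
21.43 0.546 1.0 3.5 4.5 -1.1
21.75 0.596 1.0 3.6 4.9 -2.1
22.07 0.646 1.0 2.7 4.1 0.5
22.38 0.696 1.0 2.9 4.6 -0.4
22.7 0.746 1.0 4.1 5.5 -0.9
23.02 0.796 1.0 3.4 4.3 -0.6
23.33 0.846 1.0 4.1 5.1 0.1
23.65 0.896 1.0 4.4 5.8 -0.3
23.97 0.946 1.0 5.2 6.6 -1.9
24.28 0.996 1.0 6.9 8.8 -1.3
24.6 1.046 1.0 7.7 9.5 -1.6
24.92 1.096 1.0 8.8 10.5 -2.2
25.23 1.146 1.0 9.6 11.6 -2.7
25.55 1.196 1.0 9.8 11.8 -3.2
25.87 1.246 1.0 11.6 13.4 -2.7
26.18 1.296 1.0 12.6 14.3 -2.7
26.5 1.346 1.0 12.3 13.9 -1.9
26.82 1.396 1.0 11.9 13.6 -1.9
27.13 1.446 1.0 12.2 14.2 -2.1
27.45 1.496 1.0 11.6 13.3 -0.6
```

```bash
python3 - <<'E'
from h import *
from station import r
import cv2
v=list(map(float,open("gap").read().split()));th,gap=v[:2];f0=np.array(v[2:])
for i in range(60):
    th+=.003
    p,o,t=L(th,gap,.245); r.servo_line(p,o,speed=.01); r.wait(.05)
    s=r.sense();f=s["contact_force"]-f0;ft=-f[:2]@t
    print(round(s["clock"],2),round(th,3),ft.round(1),np.hypot(*f[:2]).round(1),"lag",((p-s["tcp_pos"])[:2]@t*1e3).round(2))
    if ft>16.5 or np.linalg.norm(f)>19.5: break
for i in range(3):
    r.wait(.15); f=r.sense()["contact_force"]-f0; print("hold",(-f[:2]@t).round(1),np.linalg.norm(f).round(1))
open("gap","w").write(f"{th} {gap} "+" ".join(map(str,f0)))
for n in("scene","top"): cv2.imwrite(f"pics/{n}4.png",r.snapshot(n)["frame"][:,:,::-1])
E
```

```text
27.75 1.499 12.0 13.6 lag 2.34
28.05 1.502 13.0 14.6 lag 2.5
28.35 1.505 12.4 13.9 lag 2.44
28.65 1.508 13.1 14.8 lag 2.58
28.95 1.511 12.0 14.0 lag 2.51
29.25 1.514 14.3 16.0 lag 2.59
29.55 1.517 13.4 14.9 lag 2.55
29.85 1.52 13.8 15.3 lag 2.67
30.15 1.523 13.4 14.7 lag 2.6
30.45 1.526 13.9 15.4 lag 2.72
30.75 1.529 14.5 16.0 lag 2.64
31.05 1.532 14.4 16.0 lag 2.76
31.35 1.535 13.9 15.7 lag 2.69
31.65 1.538 13.5 15.2 lag 2.54
31.95 1.541 13.2 14.3 lag 2.68
32.25 1.544 13.0 14.3 lag 2.59
32.55 1.547 13.9 15.6 lag 2.72
32.85 1.55 13.7 15.3 lag 2.59
33.15 1.553 13.9 14.9 lag 2.73
33.45 1.556 14.5 15.9 lag 2.63
33.75 1.559 12.7 14.0 lag 2.54
34.05 1.562 14.3 15.8 lag 2.66
34.35 1.565 13.0 14.6 lag 2.56
34.65 1.568 13.2 14.9 lag 2.69
34.95 1.571 15.1 16.6 lag 2.62
35.25 1.574 14.5 15.9 lag 2.75
35.55 1.577 13.1 14.6 lag 2.61
35.85 1.58 12.3 13.8 lag 2.52
36.15 1.583 14.1 15.4 lag 2.63
36.45 1.586 12.9 14.7 lag 2.54
36.75 1.589 14.0 15.3 lag 2.69
37.05 1.592 13.2 14.7 lag 2.61
37.35 1.595 12.7 14.2 lag 2.49
37.65 1.598 14.4 15.7 lag 2.62
37.95 1.601 12.7 14.0 lag 2.56
38.25 1.604 13.7 15.1 lag 2.68
38.55 1.607 15.0 16.6 lag 2.88
38.85 1.61 15.5 16.6 lag 3.06
39.15 1.613 16.9 18.0 lag 3.24
hold 17.7 18.9
hold 16.0 17.1
hold 17.1 18.4
```

View pics/scene4.png

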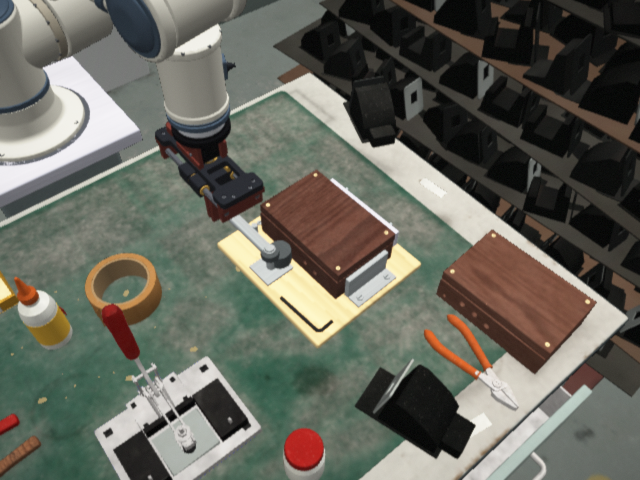

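The lever lies alongside the case and lag now rises one-for-one with the command, so it is on the hard stop, held at about 17 N. Retreat and check.

```bash
python3 - <<'E'
from h import *
from station import r
import cv2
r.servo_line(L(1.6,.03,.245)[0],speed=.04)
r.servo_line(L(1.6,.03,.36)[0],speed=.15)
p=W(-.19,-.28,.38); r.servo_line(p,speed=.15); r.wait(.3)
s=r.sense();print(s["clock"],s["tcp_pos"],s["contact_force"])
for n in("scene","top"):
    sn=r.snapshot(n);pickle.dump(sn,open(f"s5{n}.pkl","wb"));a=sn["frame"][:,:,::-1]
    cv2.imwrite(f"pics/{n}5.png",a)
    if n=="top": cv2.imwrite("pics/c5.png",cv2.resize(a[170:345,235:445],None,fx=3.4,fy=3.4,interpolation=cv2.INTER_CUBIC))
E
```

```text
43.05 [ 0.40931561 -0.03874225  0.37987093] [ 0.54901716 -0.10421729  0.35601632]
```

View pics/c5.png

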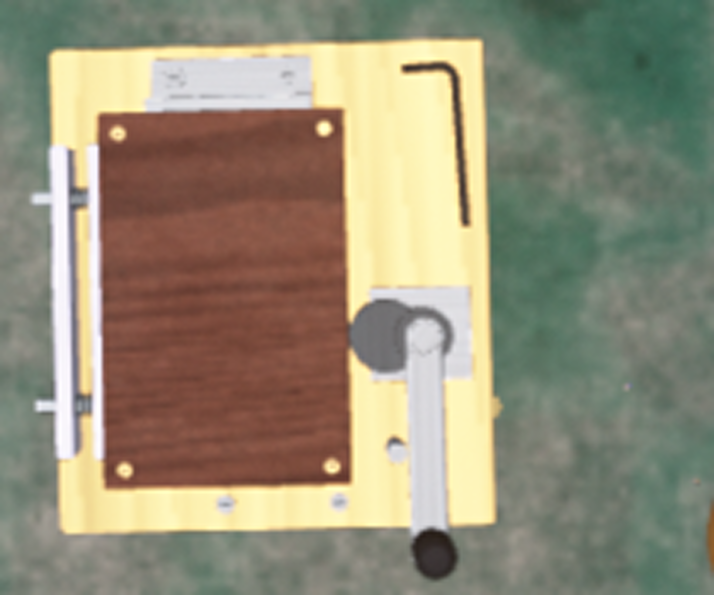

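```bash
python3 - <<'E'
from h import *
np.set_printoptions(precision=4,suppress=True)
s=pickle.load(open("s5top.pkl","rb"))
f=lambda L,z:np.array([toj(ray(s,235+x/3.4,170+y/3.4,z)) for x,y in L])
c=f([(98,114),(343,108),(351,482),(106,488)],.074)
Pc=np.array([[.088,.058],[.088,-.058],[-.088,-.058],[-.088,.058]])
th,R,o=rigid(Pc,c); print("case",o,np.degrees(th))
for z in (.104,.1):
    g=f([(434,552)],z)[0]; d=g-np.array([-.02,-.09]); print("grip",g,np.arctan2(-d[0],-d[1]))
b=f([(406,390),(443,390),(413,520),(447,520)],.056); print("bar",b)
m0=(b[0]+b[1])/2;m1=(b[2]+b[3])/2;d=m1-m0;print(np.arctan2(-d[0],-d[1]))
for z in(.03,.05,.06): print("pin",f([(396,445)],z))
E
```

```text
case [0.0005 0.0027] -0.0759709680953239
grip [-0.1146 -0.0896] 1.574520397544757
grip [-0.1152 -0.0898] 1.5723959584110827
bar [[-0.0452 -0.0809]
 [-0.0456 -0.0983]
 [-0.1062 -0.0826]
 [-0.1066 -0.0985]]
1.5545635932324504
pin [[-0.0732 -0.0764]]
pin [[-0.0715 -0.0757]]
pin [[-0.0706 -0.0754]]
```

```bash
python3 -c "
from station import r
r.hand_in();print(r.sense()['clock'])"
```

```text
the job is handed in; nothing more can be done
the job is handed in; nothing more can be done
```

The case is home against the end stop and clamped against the fence, and I handed the job in at about 43 s of the 72 s allowed.

- **Case:** I pushed it about 30 mm along the jig with closed fingers. Sliding took roughly 1–2.5 N, and I pressed it against the stop with about 10 N while the lever was still open.
- **Lever:** I swung the lever clockwise at up to about 16.5 N until its hard stop, then held it there at 16–18 N for about 0.5 s before backing away. The highest total force I read was about 19 N.

After backing the arm away, I measured from the top camera:

| Check | Measured |
|---|---|
| Case position in the jig | x +0.5 mm, y +2.7 mm |
| Case angle to the jig | -0.08° |
| Lever angle from the grip | 1.57 rad |
| Lever angle from the bar edges | 1.555 rad |

- **Disagreements:** The two lever readings differ by less than 0.02 rad, and both are above the 1.54 limit. The case's y of 2.7 mm is slightly under the expected 3–4 mm, which is within the 2 mm camera error.
- **Not checked:** I could not measure the cam's force on the case directly. The evidence for it is the force rise near the end of the swing and the case's shift towards the fence.

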